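Clamp a test tile in the cam clamp

TASK

Lay the purple test tile flat on the plywood bed of the blue cam clamp, between the rubber pusher and the aluminium fence, and let go of it. Then turn the red crank clockwise (seen from above) by its black grip, feeling the load, until the follower has gone over the hump and rests on the flat of the brass cam, so that the tile stays clamped with your hand off; never drive on past the flat, where the cam squeezes the tile too hard. Leave the other things on the table where they are.

Things in the scene. Friction and masses are not known exactly. Their poses are not given: they have to be found in the camera images.
- tile_clamp: cam clamp, fixed to the table, blue base plate 215 x 100 x 12 mm. Origin on the upright camshaft's axis at table height; x level from the shaft to the fence, z up. Along x (mm): brass cam, steel follower, guide 48 to 58 (top z 50), sprung pusher, plywood bed 78 to 145 (40 wide in y, top z 30; the tile overhangs 9 each side), aluminium fence with face at 145.3, 54 wide, top z 44.
- nest (a point): on top of the plywood bed, at (112.7, 0, 30) mm in the clamp's frame, axes as the clamp's: where the middle of the tile's underside goes. With the clamp open the gap from pusher to fence is 65.3 mm: the tile has 3.6 mm to spare at either end; the pusher later slides it against the fence.
- cam_axis (a point): camshaft axis at the height of the brass cam (z 30 to 42 mm), axes as the clamp's. The sprung follower presses on the cam. Turned clockwise from above it meets: round base (no load), a long gentle rise, a steep hump (its load begins about 0.9 rad before the flat, its top is 0.37 rad before it), the flat. The cam's angle on the shaft is not known: the flat comes 2.4 to 4.4 rad from the start.
- crank_hub (a point): crank hub on the camshaft axis at z = 62 mm. Resistance felt at the grip: 2 to 5 N on the rise, growing to 15 to 18 N on the hump, then falling away to nothing or a slight pull forward before the flat; let go there, the crank settles by itself on the flat. Let go before the hump's top, it runs back. Beyond the flat over 20 N, and 0.2 rad past it the tile is overloaded.
- pusher: aluminium pusher, black rubber face 36 x 11 mm (z 31 to 42), driven by the follower through a spring of 3 N/mm. Its frame is the clamp's while open and moves along the clamp's x, 7.3 mm until the tile is against the fence; its face is at x = 80 mm in its frame. It presses the tile with about 9 N on the flat, up to 15 N over the hump, more than 18 N (too much) past the flat.
- crank_grip (a point): middle of the black upright grip of the red crank: a cylinder 18 mm across, z 62 to 100 mm, that spins freely on its pin, 55 mm from the camshaft axis; this point is at z = 83 mm and goes round with the crank. The arm's top below it is at z = 58 mm. At the start the crank points roughly away from the fence.
- tile: purple test tile (white sides, purple painted top), 58 x 58 x 8 mm, loose, 50 g. Origin: centre of its underside, x and y along its edges, z up out of the painted face. It may lie in the clamp in any quarter turn.
- cat: small white bisque cat, 40 x 42 x 73 mm, a bystander; origin centre of its underside.
- water_pot: grey water pot with a red collar, 76 x 76 x 73 mm, a bystander; origin centre of its underside.

How it is judged:
By the outcome, as a careful person would: the job done as asked, in the order asked, and still so for the second after the job is handed in, with the robot touching nothing.
It also fails if it takes over 72 s, if anything falls off the work surface, if the arm or the gripper's body presses on something with over 40 N, if the wrist force passes 120 N, or if a joint passes its speed limit or range.

ROBOT

A 6-joint arm with a two-finger parallel gripper is mounted at the origin on a cart in front of the work surface, level with it; the furniture and walls round the work are solid. World frame = base frame: x ahead of the robot, y to its left, z up, the work surface at z = 0. Lengths are in m, angles in rad, forces in N, time in s.
With the tool pointing down it reaches from about 0.3 to 1 m from the base axis. Payload 5.1 kg.
Tool frame: the origin (TCP) lies midway between the tips of the shut fingers; the grasp point (between the pads) lies 19 mm behind it; z points along the fingers, y is the line along which they close (so a half turn about z gives the same grasp; the last joint's range is limited). The gripper opens to 95 mm and grips with 3 to 60 N. Pads are 20 mm wide; open, the fingers measure 119 mm over their backs; the gripper's body (75 mm by 180 mm) begins 59 mm behind the grasp point.
Start: joints at [1.199, 0.124, 1.65, -0, 1.367, -0.083], TCP at [0.185, 0.623, 0.178] pointing down, gripper open.
Joint ranges: [-2.61, 2.61], [-1.02, 2.33], [0.03, 2.71], [-1.35, 4.49], [0.32, 2.68], [-2.91, 2.91]. Speed limits (rad/s): [2.57, 2.57, 3.14, 3.14, 3.14, 3.14].

INTERFACE

Orientations are given as a rotation vector (axis times angle).
In Python, from workcell import * gives the robot as it stands.
- The arm moves only by the tool drive_tool, never from a script. Its argument "deltas" is a list of rows, each a list of 7 numbers: the opening, from -1 (shut) to 1 (fully open), so that 0 is half open, then the shift along the world's x, y, z in m, then the turn, a rotation vector about the world's x, y, z in degrees. A call has 1 to 20 rows; each row is the pose to reach, as a shift and turn from the pose commanded when the call began; what a row does not reach only later rows make up. A row lasts 1/10 s, in which the tool goes at most 50 mm and 8.59 degrees, less where a joint would pass 70% of its speed; a pose out of reach is approached as far as the arm can. A call with a gripper value outside its range is refused whole. The fingers move at their own pace and stop on an object; "force" is the grip in N (left out, the last holds). Time passes only in rows, so rows that repeat a pose let the fingers close. It gives the time, the measured TCP pose, the force, the opening and the grip force at its end, in the units of the state.
- sense(): the state, without advancing time (a new reading comes with each control period).
- snapshot(name): name is "scene" or "side" or "wrist"; returns the picture (420x560x3 uint8, red, green, blue); there is no depth.
- camera_info(name): a dict with "K" (3x3 intrinsics, pixels), "xyz" and "rotation" of the camera in the world; the wrist camera has in their place "mount" (4x4, takes a point from camera to tool coordinates, whose origin is the TCP and whose axes are the flange's). Camera axes: x right, y up, looking along -z (the intrinsics and any distortion apply to the point x, -y, -z); pixel columns grow to the right and rows downward; lengths in m; the calibration is good to about 2 mm. A picture is of the moment at which its call begins: read the wrist's pose just before it. camera_info takes no time and is no camera call.
- close_job(): hands the job in; it is judged then, once.
The state is a dict: "t": time; "qpos": joint angles; "joint_velocities": joint speeds; "joint_torque": joint torques, N m; "ee_pos": TCP position; "tcp_rot": TCP orientation; "ft_force": force on the tool from outside, world axes, zero at the start; "wrist_torque": the same for the moment, N m; "finger_gap": opening from 0.0 (shut) to 1.0 (fully open); "grasp_force": force on a finger pad.
Only numpy, scipy, OpenCV 4.12 (cv2) and the standard library are available. Lean on these libraries where they do the work, as an engineer would, in place of code of your own. Each camera call takes 0.05 s, during which the arm holds its last target. There are 200 camera calls.

## Working session

There is one attempt and no reset: what is moved stays moved. The work goes in short steps, Python scripts to look and compute and a tool call to move; the robot and the scene stay as the last step left them, time stands still between calls to the robot, and variables do not carry over. Pictures are saved under pics/ and viewed, at most 13 in all, crops included, and the job is handed in when it is done.

Besides the shell and the picture viewer there is one more tool, called after "Request:" as a command line: name --pt "numbers of a row" for each row, then --argument value for the rest. drive_tool: Moves the arm, as the interface text tells. Its arguments: {"type":"object","properties":{"deltas":{"type":"array","items":{"type":"array","items":{"type":"number"}}},"force":{"type":"number"}},"required":["deltas"]}

```bash
mkdir -p pics; python3 - <<'E'
from workcell import *
import cv2,numpy as np
s=sense();print({k:np.round(v,3) for k,v in s.items()})
a=[]
for n in("scene","side"):
    im=snapshot(n);cv2.imwrite(f"pics/{n}0.png",im[:,:,::-1])
    c=camera_info(n);print(n,{k:(np.round(v,4).tolist() if not isinstance(v,str) else v) for k,v in c.items()})
im=snapshot("wrist");cv2.imwrite("pics/wrist0.png",im[:,:,::-1])
c=camera_info("wrist");print({k:np.round(v,4).tolist() for k,v in c.items()})
E
```

```text
{'t': np.float64(0.0), 'qpos': array([ 1.199,  0.125,  1.652, -0.   ,  1.367, -0.083]), 'joint_velocities': array([-0.001, -0.   , -0.001,  0.   ,  0.001, -0.001]), 'joint_torque': array([ -0.   , -41.759, -35.994,   0.077,   0.049,  -0.   ]), 'ee_pos': array([0.185, 0.622, 0.177]), 'tcp_rot': array([-4.520e-01, -3.108e+00,  3.000e-03]), 'ft_force': array([-0.611,  0.329,  0.108]), 'wrist_torque': array([ 0.001, -0.006,  0.061]), 'grasp_force': np.float64(0.0), 'finger_gap': np.float64(0.998)}
scene {'K': [[473.7691, 0.0, 280.9554], [0.0, 473.7691, 213.7025], [0.0, 0.0, 1.0]], 'xyz': [0.2014, -0.45, 0.8139], 'rotation': [0.7239, -0.2057, -0.5602]}
side {'K': [[409.5202, 0.0, 273.3436], [0.0, 409.5202, 215.5687], [0.0, 0.0, 1.0]], 'xyz': [0.1469, -0.5108, 0.6162], 'rotation': [0.9048, -0.2757, -0.5419]}
{'K': [[305.5121, 0.0, 281.3076], [0.0, 305.5121, 209.1336], [0.0, 0.0, 1.0]], 'mount': [[-0.0001, 0.957, 0.2901, 0.0829], [1.0, 0.0003, -0.0007, 0.0009], [-0.0007, 0.2901, -0.957, -0.206], [0.0, 0.0, 0.0, 1.0]]}
```

View pics/scene0.png

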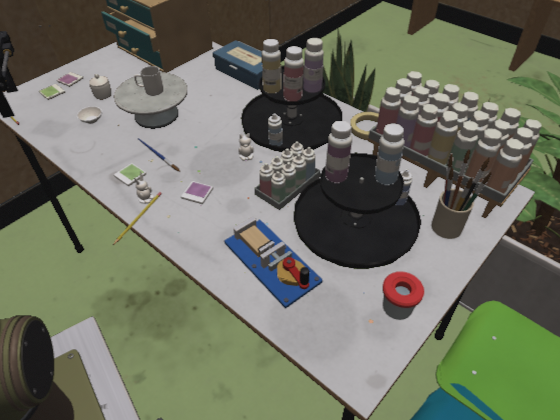

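View pics/side0.png

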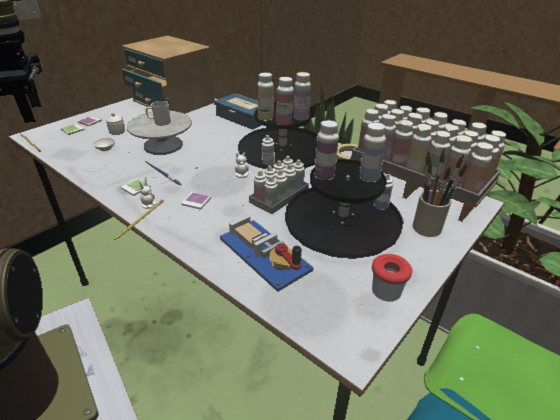

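The scene view shows the tile at (197,191), and the clamp's blue plate around (272,262) with its fence to the upper left and the black grip at (305,275). The pot is at (402,295). The side view agrees: tile (196,200), clamp (265,252).

```bash
cat > h.py <<'E'
from workcell import *
import cv2,numpy as np
from scipy.spatial.transform import Rotation as R
def cam(n,s=None):
    c=camera_info(n);K=np.array(c["K"])
    if n=="wrist":
        s=s or sense();T=np.eye(4);T[:3,:3]=R.from_rotvec(s["tcp_rot"]).as_matrix();T[:3,3]=s["ee_pos"]
        T=T@np.array(c["mount"]);return K,T[:3,:3],T[:3,3]
    return K,R.from_rotvec(c["rotation"]).as_matrix(),np.array(c["xyz"])
def ray(C,uv,z):
    K,M,o=C;uv=np.atleast_2d(uv).astype(float)
    d=np.c_[(uv[:,0]-K[0,2])/K[0,0],-(uv[:,1]-K[1,2])/K[1,1],-np.ones(len(uv))]@M.T
    return o+d*((z-o[2])/d[:,2])[:,None]
def proj(C,P):
    K,M,o=C;p=(np.atleast_2d(P)-o)@M
    return np.c_[K[0,2]-K[0,0]*p[:,0]/p[:,2],K[1,2]+K[1,1]*p[:,1]/p[:,2]]
def blobs(im,lo,hi,amin=20):
    m=cv2.inRange(cv2.cvtColor(im,cv2.COLOR_RGB2HSV),np.array(lo),np.array(hi))
    cs,_=cv2.findContours(m,cv2.RETR_EXTERNAL,cv2.CHAIN_APPROX_NONE)
    return sorted([c for c in cs if cv2.contourArea(c)>amin],key=cv2.contourArea,reverse=True)
def mid(c): 
    m=cv2.moments(c);return m["m10"]/m["m00"],m["m01"]/m["m00"]
E
python3 - <<'E'
from h import *
for n in("scene","side"):
    im=cv2.imread(f"pics/{n}0.png")[:,:,::-1].copy();C=cam(n)
    for nm,lo,hi,z in(("purple",(135,50,60),(165,255,255),.008),("blue",(105,150,60),(125,255,255),.012),("red",(0,200,80),(6,255,255),.058)):
        for c in blobs(im,lo,hi)[:4]:
            r=cv2.minAreaRect(c);b=ray(C,cv2.boxPoints(r),z)
            print(n,nm,cv2.contourArea(c),np.round(mid(c)),ray(C,mid(c),z).round(3)[0,:2],b[:,:2].round(3).tolist())
    print("grip",ray(C,{"scene":(305,268),"side":(297,248)}[n],.1).round(3))
E
```

```text
scene purple 176.0 [198. 190.] [0.477 0.352] [[0.45, 0.358], [0.473, 0.389], [0.505, 0.345], [0.481, 0.315]]
scene purple 70.0 [68. 79.] [0.361 1.031] [[0.338, 1.045], [0.386, 1.068], [0.384, 1.018], [0.337, 0.997]]
scene blue 1418.5 [269. 274.] [0.486 0.042] [[0.45, 0.169], [0.558, 0.207], [0.567, -0.031], [0.471, -0.053]]
scene blue 158.5 [268. 232.] [0.544 0.139] [[0.533, 0.175], [0.548, 0.181], [0.554, 0.103], [0.539, 0.098]]
grip [[ 0.517 -0.038  0.1  ]]
side purple 88.0 [197. 198.] [0.478 0.349] [[0.453, 0.358], [0.47, 0.387], [0.502, 0.343], [0.484, 0.316]]
side purple 28.0 [ 87. 120.] [0.361 1.028] [[0.347, 1.061], [0.383, 1.037], [0.374, 1.001], [0.338, 1.024]]
side purple 26.5 [323. 171.] [0.843 0.274] [[0.82, 0.274], [0.851, 0.306], [0.869, 0.283], [0.838, 0.251]]
side blue 21.5 [258. 227.] [0.544 0.149] [[0.537, 0.174], [0.544, 0.178], [0.55, 0.128], [0.543, 0.124]]
grip [[ 0.514 -0.043  0.1  ]]
```

View pics/wrist0.png

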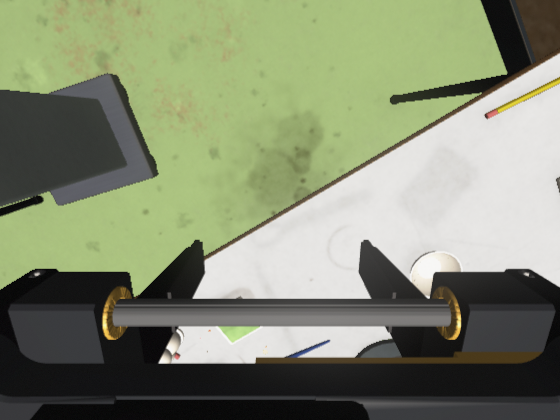

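The wrist view shows the table edge, with the fingers framing the TCP at about (280,236). The near purple tile measures about 58 mm across at (0.477, 0.351), and both cameras agree. I'll move above it for a closer look.

Request:
drive_tool --pt "1 0.036 -0.034 0 0 0 0" --pt "1 0.072 -0.068 0 0 0 0" --pt "1 0.108 -0.101 0 0 0 0" --pt "1 0.144 -0.135 0 0 0 0" --pt "1 0.18 -0.17 0 0 0 0" --pt "1 0.216 -0.203 0 0 0 0" --pt "1 0.252 -0.237 0 0 0 0" --pt "1 0.29 -0.272 0 0 0 0" --pt "1 0.29 -0.272 0 0 0 0" --pt "1 0.29 -0.272 0 0 0 0" --pt "1 0.29 -0.272 0 0 0 0"

```text
t: 1.25
ee_pos: [0.4744, 0.3516, 0.1779]
tcp_rot: [-0.451, -3.108, 0.0]
ft_force: [0.1, -0.5, -0.3]
finger_gap: 0.995
grasp_force: 0.0
```

```bash
python3 - <<'E'
from h import *
s=sense();im=snapshot("wrist");C=cam("wrist",s);cv2.imwrite("pics/w1.png",im[:,:,::-1])
print(s["t"],s["ee_pos"].round(4),R.from_rotvec(s["tcp_rot"]).as_matrix().round(3).tolist(),s["qpos"].round(2))
for c in blobs(im,(135,50,60),(165,255,255),100)[:3]:
    r=cv2.minAreaRect(c);b=ray(C,cv2.boxPoints(r),.008)[:,:2]
    e=b[1]-b[0];f=b[2]-b[1]
    print(mid(c),ray(C,mid(c),.008).round(4),np.linalg.norm(e),np.linalg.norm(f),np.degrees(np.arctan2(e[1],e[0])),np.degrees(np.arctan2(f[1],f[0])),b.mean(0))
E
```

```text
1.25 [0.4744 0.3516 0.1779] [[-0.959, 0.284, -0.001], [0.284, 0.959, 0.0], [0.001, -0.0, -1.0]] [ 0.55 -0.01  1.79  0.    1.36 -0.74]
(280.8933577087142, 186.19713589274832) [[0.4753 0.3519 0.008 ]] 0.047965990981735485 0.03823958164061718 125.5302532827459 35.63937369324372 [0.4759765  0.35169936]
```

View pics/w1.png

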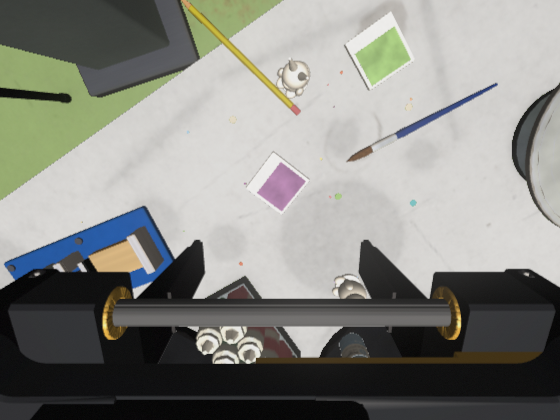

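The tile sits at (279,184). Its paint is off-centre, with a wide white margin on one side, so I'll take the outline from white plus purple. The fence and bed are visible at lower left (145,250), and the cats are clear of the tile.

```bash
python3 - <<'E'
from h import *
s=sense();C=cam("wrist",s)
im=cv2.imread("pics/w1.png");g=cv2.cvtColor(im,cv2.COLOR_BGR2GRAY);hsv=cv2.cvtColor(im,cv2.COLOR_BGR2HSV)
print(g[183,248:258],g[183,236:247],g[160,225:235])
for th in(208,216,224,232):
    m=((g>th)|cv2.inRange(hsv,np.array((135,50,60)),np.array((165,255,255)))>0).astype(np.uint8)
    m=cv2.morphologyEx(m,cv2.MORPH_CLOSE,np.ones((3,3)));m=cv2.morphologyEx(m,cv2.MORPH_OPEN,np.ones((3,3)))
    c=[c for c in cv2.findContours(m,cv2.RETR_EXTERNAL,cv2.CHAIN_APPROX_NONE)[0] if cv2.pointPolygonTest(c,(281,186),False)>0]
    if not c: continue
    w=ray(C,c[0][:,0],.008)[:,:2].astype(np.float32)
    r=cv2.minAreaRect(w*1000);print(th,np.round(r,1) if 0 else r)
E
```

```text
[197 203 235 235 235 234 235 235 235 235] [217 217 218 218 218 218 219 208 153 153 170] [217 216 215 216 216 216 217 216 216 216]
208 ((487.6478271484375, 289.78900146484375), (334.4894714355469, 568.9111328125), 14.96187686920166)
216 ((457.24981689453125, 308.09423828125), (124.89836883544922, 128.82046508789062), 26.214937210083008)
224 ((471.04412841796875, 348.32373046875), (56.674049377441406, 56.92924499511719), 36.22641372680664)
232 ((470.8971252441406, 348.55511474609375), (55.534854888916016, 55.53815460205078), 35.81463623046875)
```

Request:
drive_tool --pt "1 -0.004 -0.0025 -0.03 0 0 -8" --pt "1 -0.004 -0.0025 -0.06 0 0 -16" --pt "1 -0.004 -0.0025 -0.09 0 0 -24" --pt "1 -0.004 -0.0025 -0.12 0 0 -32" --pt "1 -0.004 -0.0025 -0.145 0 0 -37.3" --pt "1 -0.004 -0.0025 -0.16 0 0 -37.3" --pt "1 -0.004 -0.0025 -0.17 0 0 -37.3" --pt "1 -0.004 -0.0025 -0.1745 0 0 -37.3" --pt "1 -0.004 -0.0025 -0.1745 0 0 -37.3" --pt "0.1 -0.004 -0.0025 -0.1745 0 0 -37.3" --pt "0.1 -0.004 -0.0025 -0.1745 0 0 -37.3" --pt "0.1 -0.004 -0.0025 -0.1745 0 0 -37.3" --pt "0.1 -0.004 -0.0025 -0.1745 0 0 -37.3" --pt "0.1 -0.004 -0.0025 -0.1745 0 0 -37.3" --pt "0.1 -0.004 -0.0025 -0.1745 0 0 -37.3" --force 12

```text
t: 2.8
ee_pos: [0.4712, 0.3485, 0.0037]
tcp_rot: [1.422, 2.801, 0.0]
ft_force: [-0.7, -0.1, 0.7]
finger_gap: 0.574
grasp_force: 0.0
```

Request:
drive_tool --pt "-0.2 0 0 0 0 0 0" --pt "-0.2 0 0 0 0 0 0" --pt "-0.2 0 0 0 0 0 0" --force 12

```text
t: 3.1
ee_pos: [0.4711, 0.3485, 0.0036]
tcp_rot: [-1.422, -2.801, 0.0]
ft_force: [0.3, 0.1, 1.0]
finger_gap: 0.411
grasp_force: 0.0
```

```bash
python3 - <<'E'
from h import *
s=sense();im=snapshot("wrist");cv2.imwrite("pics/w2.png",im[:,:,::-1]);print(s["ee_pos"].round(4))
E
```

```text
[0.4711 0.3485 0.0036]
```

View pics/w2.png

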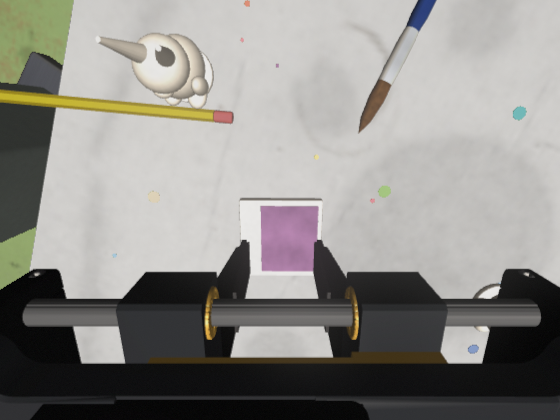

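The fingertips sit on top of the tile (240–322, 198–275): this is a linkage gripper, so its tips ride higher when open. I'll open to about 70 mm and feel downward.

Request:
drive_tool --pt "0.5 0 0 0.004 0 0 0" --pt "0.5 0 0 0.004 0 0 0" --pt "0.5 0 0 0.004 0 0 0" --pt "0.5 0 0 0.002 0 0 0" --pt "0.5 0 0 -0.001 0 0 0" --pt "0.5 0 0 -0.003 0 0 0" --pt "0.5 0 0 -0.003 0 0 0"

```text
t: 3.85
ee_pos: [0.4707, 0.3483, -0.0]
tcp_rot: [-1.422, -2.8, 0.002]
ft_force: [0.1, -0.3, -0.2]
finger_gap: 0.751
grasp_force: 0.0
```

Request:
drive_tool --pt "0.5 0 0 -0.002 0 0 0" --pt "0.5 0 0 -0.002 0 0 0"

```text
t: 4.05
ee_pos: [0.471, 0.3485, -0.0016]
tcp_rot: [-1.422, -2.801, 0.001]
ft_force: [0.3, 0.3, -0.3]
finger_gap: 0.752
grasp_force: 0.0
```

Request:
drive_tool --pt "0.5 0 0 -0.002 0 0 0" --pt "0.5 0 0 -0.002 0 0 0"

```text
t: 4.25
ee_pos: [0.471, 0.3485, -0.0036]
tcp_rot: [-1.422, -2.801, 0.001]
ft_force: [-0.6, -0.8, 0.6]
finger_gap: 0.748
grasp_force: 0.0
```

Request:
drive_tool --pt "0.5 0 0 -0.001 0 0 0" --pt "0.5 0 0 -0.002 0 0 0" --pt "0.5 0 0 -0.002 0 0 0"

```text
t: 4.55
ee_pos: [0.471, 0.3485, -0.0055]
tcp_rot: [-1.422, -2.801, 0.0]
ft_force: [0.4, -0.1, -0.1]
finger_gap: 0.753
grasp_force: 0.0
```

Request:
drive_tool --pt "0.5 0 0 -0.001 0 0 0" --pt "0.5 0 0 -0.002 0 0 0" --pt "0.5 0 0 -0.002 0 0 0"

```text
t: 4.85
ee_pos: [0.4711, 0.3485, -0.0075]
tcp_rot: [-1.422, -2.801, 0.0]
ft_force: [-0.1, 1.3, 0.1]
finger_gap: 0.749
grasp_force: 0.0
```

Request:
drive_tool --pt "0.5 0 0 -0.001 0 0 0" --pt "0.5 0 0 -0.002 0 0 0" --pt "0.5 0 0 -0.002 0 0 0"

```text
t: 5.15
ee_pos: [0.471, 0.3485, -0.0096]
tcp_rot: [-1.422, -2.801, 0.0]
ft_force: [0.3, -0.0, 0.2]
finger_gap: 0.751
grasp_force: 0.0
```

Request:
drive_tool --pt "0.2 0 0 0.004 0 0 0" --pt "0.15 0 0 0.004 0 0 0" --pt "0.1 0 0 0.004 0 0 0" --pt "0.1 0 0 0.004 0 0 0" --force 12

```text
t: 5.55
ee_pos: [0.4712, 0.3486, -0.0052]
tcp_rot: [1.422, 2.801, 0.0]
ft_force: [0.2, -0.4, -1.5]
finger_gap: 0.555
grasp_force: 0.0
```

Request:
drive_tool --pt "0.5 0 0 0.003 0 0 0" --pt "0.5 0 0 0.003 0 0 0" --pt "0.5 0 0 0.0 0 0 0" --pt "0.5 0 0 -0.004 0 0 0" --pt "0.5 0 0 -0.006 0 0 0" --pt "0.5 0 0 -0.0075 0 0 0" --pt "0.5 0 0 -0.0075 0 0 0"

```text
t: 6.25
ee_pos: [0.4708, 0.3484, -0.0134]
tcp_rot: [-1.422, -2.801, 0.001]
ft_force: [0.1, -0.0, -0.4]
finger_gap: 0.747
grasp_force: 0.0
```

Request:
drive_tool --pt "0.5 0 0 -0.001 0 0 0" --pt "0.5 0 0 -0.002 0 0 0"

```text
t: 6.45
ee_pos: [0.4713, 0.3486, -0.0148]
tcp_rot: [1.422, 2.801, 0.0]
ft_force: [-0.1, 1.1, -0.2]
finger_gap: 0.753
grasp_force: 0.0
```

Request:
drive_tool --pt "0.5 0 0 -0.001 0 0 0" --pt "0.5 0 0 -0.002 0 0 0"

```text
t: 6.65
ee_pos: [0.4712, 0.3486, -0.0168]
tcp_rot: [1.422, 2.801, 0.0]
ft_force: [0.1, -0.6, -0.4]
finger_gap: 0.749
grasp_force: 0.0
```

```bash
python3 - <<'E'
from h import *
im=snapshot("wrist");a=im[120:340,120:440]
b=snapshot("scene")[150:230,150:260]
o=np.vstack([cv2.resize(a,(640,440)),np.pad(cv2.resize(b,(220,160)),((0,0),(0,420),(0,0)))])
cv2.imwrite("pics/w3.png",o[:,:,::-1])
E
```

```text
(no output)
```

View pics/w3.png

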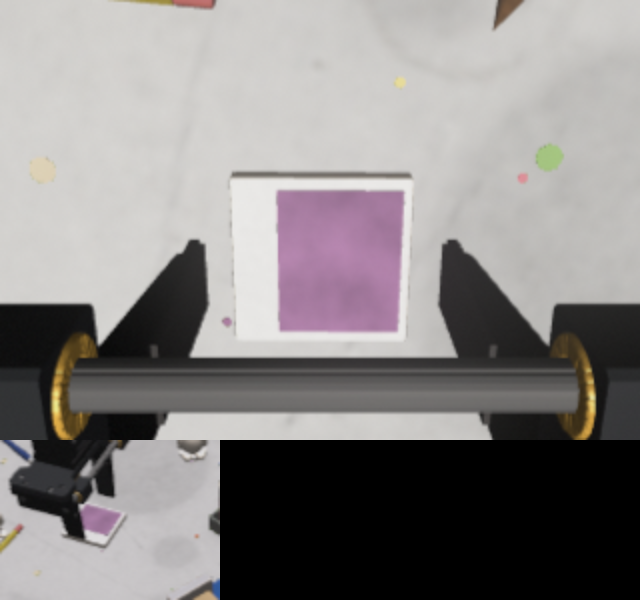

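The wrist crop shows the open fingers straddling the tile, with tip inner edges at about columns 223 and 340 of the full image. By perspective they are still above the tile. I'll check the tip height in the scene view before going lower.

```bash
python3 - <<'E'
from h import *
s=sense();C=cam("scene");M=R.from_rotvec(s["tcp_rot"]).as_matrix();p=s["ee_pos"];W=cam("wrist",s)
print(M[:,1])
for h in(0,.01,.02,.03,.04):
    P=[p+M@[x,sg*.0415,-h] for sg in(-1,1) for x in (0,.01)]
    P2=[p+M@[.01,sg*.0355,-h] for sg in(-1,1)]
    print(h,proj(C,P).round(1).tolist(),proj(W,P2).round(1).tolist())
E
```

```text
[ 8.07452152e-01  5.89932985e-01 -3.08436134e-04]
0 [[189.6, 210.1], [185.9, 209.1], [205.1, 187.4], [201.6, 186.4]] [[231.1, 223.8], [330.4, 223.8]]
0.01 [[189.0, 207.3], [185.2, 206.2], [204.6, 184.5], [201.0, 183.6]] [[228.8, 228.8], [332.7, 228.7]]
0.02 [[188.3, 204.4], [184.6, 203.3], [204.1, 181.6], [200.5, 180.7]] [[226.3, 234.1], [335.2, 234.1]]
0.03 [[187.7, 201.4], [183.9, 200.4], [203.6, 178.7], [199.9, 177.7]] [[223.6, 240.1], [337.9, 240.0]]
0.04 [[187.0, 198.5], [183.2, 197.4], [203.0, 175.7], [199.4, 174.8]] [[220.5, 246.6], [341.0, 246.6]]
```

Both views put the tips about 31 mm behind the reported TCP. So the tips are at about z = 15 mm now, and I need to go roughly 13 mm lower.

Request:
drive_tool --pt "0.5 0 0 -0.004 0 0 0" --pt "0.5 0 0 -0.007 0 0 0" --pt "0.5 0 0 -0.009 0 0 0" --pt "0.5 0 0 -0.009 0 0 0"

```text
t: 7.15
ee_pos: [0.4707, 0.3483, -0.0265]
tcp_rot: [-1.422, -2.801, 0.001]
ft_force: [-0.0, -0.2, -0.4]
finger_gap: 0.747
grasp_force: 0.0
```

Request:
drive_tool --pt "0.5 0 0 -0.001 0 0 0" --pt "0.5 0 0 -0.002 0 0 0" --pt "0.5 0 0 -0.002 0 0 0"

```text
t: 7.45
ee_pos: [0.4711, 0.3486, -0.0279]
tcp_rot: [-1.422, -2.801, 0.0]
ft_force: [-0.4, -0.0, 0.2]
finger_gap: 0.746
grasp_force: 0.0
```

Request:
drive_tool --pt "0.3 0 0 0 0 0 0" --pt "0.1 0 0 0 0 0 0" --pt "0.1 0 0 0 0 0 0" --pt "0.1 0 0 0 0 0 0" --force 10

```text
t: 7.85
ee_pos: [0.4712, 0.3486, -0.0278]
tcp_rot: [1.423, 2.801, 0.0]
ft_force: [0.5, -0.1, 0.4]
finger_gap: 0.556
grasp_force: 0.0
```

Request:
drive_tool --pt "0.5 0 0 0.002 0 0 0" --pt "0.5 0 0 0.002 0 0 0" --pt "0.5 0 0 0 0 0 0" --pt "0.5 0 0 -0.002 0 0 0" --pt "0.5 0 0 -0.003 0 0 0" --pt "0.5 0 0 -0.003 0 0 0"

```text
t: 8.45
ee_pos: [0.4708, 0.3484, -0.0313]
tcp_rot: [-1.422, -2.801, 0.001]
ft_force: [0.1, 0.4, 0.4]
finger_gap: 0.748
grasp_force: 0.0
```

Request:
drive_tool --pt "0.5 0 0 -0.001 0 0 0" --pt "0.5 0 0 -0.002 0 0 0" --pt "0.5 0 0 -0.002 0 0 0"

```text
t: 8.75
ee_pos: [0.471, 0.3485, -0.033]
tcp_rot: [-1.422, -2.801, 0.0]
ft_force: [0.1, 0.6, 0.5]
finger_gap: 0.75
grasp_force: 0.0
```

Request:
drive_tool --pt "0.5 0 0 -0.001 0 0 0" --pt "0.5 0 0 -0.002 0 0 0" --pt "0.5 0 0 -0.002 0 0 0"

```text
t: 9.05
ee_pos: [0.471, 0.3485, -0.035]
tcp_rot: [-1.422, -2.801, 0.0]
ft_force: [-0.4, 0.0, -0.5]
finger_gap: 0.75
grasp_force: 0.0
```

```bash
python3 - <<'E'
from h import *
im=snapshot("wrist");cv2.imwrite("pics/w4.png",im[:,:,::-1]);g=im.max(2)
for r in range(196,300,8):
    d=np.where(g[r,:281]<70)[0];e=np.where(g[r,281:]<70)[0]
    print(r,(d.max() if len(d) else None),(e.min()+281 if len(e) else None))
s=sense();W=cam("wrist",s);M=R.from_rotvec(s["tcp_rot"]).as_matrix();p=s["ee_pos"]
print("tile corners pred",proj(W,[p*[1,1,0]+[0,0,.008]+M@[a,b,0] for a in(-.029,.029) for b in(-.029,.029)]).round(0).tolist())
c=blobs(im,(135,50,60),(165,255,255),100)[0];print(cv2.boundingRect(c))
E
```

```text
196 None None
204 None None
212 None None
220 None None
228 None None
236 None None
244 221 342
252 221 341
260 222 341
268 222 340
276 221 341
284 218 344
292 215 347
tile corners pred [[234.0, 307.0], [328.0, 307.0], [229.0, 218.0], [332.0, 218.0]]
(257, 225, 69, 74)
```

View pics/w4.png

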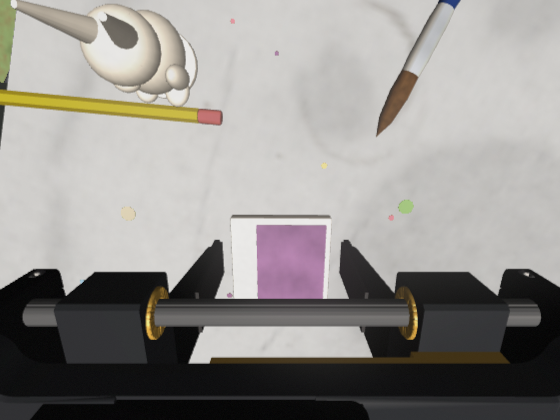

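In this view the tile spans (231–331, 215–300) as predicted, and the tip gap of columns 221–341 puts the tips level with the tile's top. I'll go lower until I feel contact.

Request:
drive_tool --pt "0.5 0 0 -0.002 0 0 0" --pt "0.5 0 0 -0.004 0 0 0" --pt "0.5 0 0 -0.004 0 0 0"

```text
t: 9.4
ee_pos: [0.4715, 0.3488, -0.0362]
tcp_rot: [-1.422, -2.801, 0.001]
ft_force: [-7.0, -4.3, 15.1]
finger_gap: 0.749
grasp_force: 7.6
```

Request:
drive_tool --pt "0.5 0 0 -0.001 0 0 0" --pt "0.5 0 0 -0.002 0 0 0" --pt "0.5 0 0 -0.002 0 0 0"

```text
t: 9.7
ee_pos: [0.4714, 0.3488, -0.0363]
tcp_rot: [-1.422, -2.801, 0.002]
ft_force: [-11.2, -8.0, 26.7]
finger_gap: 0.748
grasp_force: 13.4
```

Request:
drive_tool --pt "0.3 0 0 0 0 0 0" --pt "0.15 0 0 0 0 0 0" --pt "0.1 0 0 0 0 0 0" --force 10

```text
t: 10.0
ee_pos: [0.4725, 0.3496, -0.0363]
tcp_rot: [1.422, 2.801, 0.002]
ft_force: [-7.1, -5.1, 23.7]
finger_gap: 0.635
grasp_force: 11.3
```

Contact with the table at −0.036 means the tips are 36 mm behind the TCP. I'll ease up to about 2 mm above the table and finish closing.

Request:
drive_tool --pt "0.3 0 0 0.007 0 0 0" --pt "0.3 0 0 0.007 0 0 0" --pt "0.15 0 0 0.007 0 0 0" --pt "0.1 0 0 0.007 0 0 0" --pt "0.1 0 0 0.007 0 0 0" --force 10

```text
t: 10.5
ee_pos: [0.471, 0.3485, -0.0341]
tcp_rot: [-1.422, -2.801, 0.0]
ft_force: [-0.4, 0.1, 2.0]
finger_gap: 0.606
grasp_force: 10.0
```

Gripped: the opening is 57.6 mm, matching the tile. Before carrying it, I'll check how close the turntable and rack are to the path.

```bash
python3 - <<'E'
from h import *
C=cam("scene");D=cam("side")
def tri(a,b):
    r=[]
    for c,uv in((C,a),(D,b)):
        p=ray(c,uv,0.)[0];d=p-c[2];r.append((c[2],d/np.linalg.norm(d)))
    A=np.c_[r[0][1],-r[1][1]];t=np.linalg.lstsq(A,r[1][0]-r[0][0],rcond=None)[0]
    return ((r[0][0]+t[0]*r[0][1]+r[1][0]+t[1]*r[1][1])/2).round(3)
print("upper tier left edge",tri((321,182),(309,179)),"bottle top",tri((341,126),(329,125)),"rack bottle",tri((266,170),(259,180)))
print("lower tray edge",ray(C,[(295,220),(320,250),(258,192),(282,203)],0.01).round(3))
E
```

```text
upper tier left edge [0.659 0.109 0.128] bottle top [0.712 0.12  0.242] rack bottle [0.63  0.282 0.046]
lower tray edge [[0.615 0.136 0.01 ]
 [0.611 0.035 0.01 ]
 [0.593 0.26  0.01 ]
 [0.621 0.198 0.01 ]]
```

Request:
drive_tool --pt "0.1 0 0 0.02 0 0 0" --pt "0.1 0 0 0.05 0 0 0" --pt "0.1 0 0 0.09 0 0 0" --pt "0.1 0 0 0.13 0 0 0" --pt "0.1 0 0 0.17 0 0 0" --pt "0.1 0 0 0.2 0 0 0"

```text
t: 11.1
ee_pos: [0.4714, 0.3487, 0.1681]
tcp_rot: [1.422, 2.8, 0.002]
ft_force: [-0.4, -0.1, -0.1]
finger_gap: 0.61
grasp_force: 10.0
```

Request:
drive_tool --pt "0.1 0 -0.04 0 0 0 -4" --pt "0.1 0.005 -0.085 0 0 0 -8" --pt "0.1 0.01 -0.13 0 0 0 -12" --pt "0.1 0.015 -0.175 0 0 0 -16" --pt "0.1 0.02 -0.22 0 0 0 -20" --pt "0.1 0.025 -0.265 0 0 0 -24" --pt "0.1 0.03 -0.31 0 0 0 -28" --pt "0.1 0.033 -0.355 0 0 0 -32.5" --pt "0.1 0.034 -0.39 0 0 0 -32.5" --pt "0.1 0.034 -0.41 0 0 0 -32.5" --pt "0.1 0.034 -0.41 0 0 0 -32.5" --pt "0.1 0.034 -0.41 0 0 0 -32.5"

```text
t: 12.3
ee_pos: [0.5046, -0.0613, 0.1652]
tcp_rot: [-2.149, -2.289, 0.001]
ft_force: [-0.2, 0.7, -0.7]
finger_gap: 0.612
grasp_force: 10.0
```

```bash
python3 - <<'E'
from h import *
s=sense();im=snapshot("wrist");C=cam("wrist",s);cv2.imwrite("pics/w5.png",im[:,:,::-1]);np.save("w5.npy",np.r_[s["ee_pos"],s["tcp_rot"]])
print(s["ee_pos"].round(4),s["tcp_rot"].round(3),s["finger_gap"])
for nm,lo,hi,z in(("blue",(105,150,40),(125,255,255),.012),("red",(0,180,60),(8,255,255),.058),("ply",(10,60,120),(20,200,255),.03)):
    for c in blobs(im,lo,hi,150)[:3]:
        b=ray(C,cv2.boxPoints(cv2.minAreaRect(c)),z)[:,:2]
        print(nm,cv2.contourArea(c),np.round(mid(c)),ray(C,mid(c),z)[0,:2].round(4),b.round(4).tolist())
E
```

```text
[ 0.5046 -0.0613  0.1652] [-2.149e+00 -2.289e+00  1.000e-03] 0.6119274346429573
blue 3594.5 [263.  76.] [0.4768 0.0632] [[0.4558, 0.1333], [0.495, 0.1377], [0.5172, -0.0308], [0.472, -0.0362]]
blue 3363.0 [326.  73.] [0.5439 0.0701] [[0.5228, -0.0309], [0.5137, 0.1378], [0.5517, 0.1393], [0.5668, -0.0292]]
ply 1488.5 [297. 130.] [0.517  0.0098] [[0.486, 0.0371], [0.5397, 0.0405], [0.5457, -0.019], [0.4892, -0.0226]]
ply 1154.5 [292.  20.] [0.504  0.1139] [[0.4851, 0.1294], [0.5228, 0.1318], [0.5263, 0.0937], [0.4872, 0.0913]]
```

View pics/w5.png

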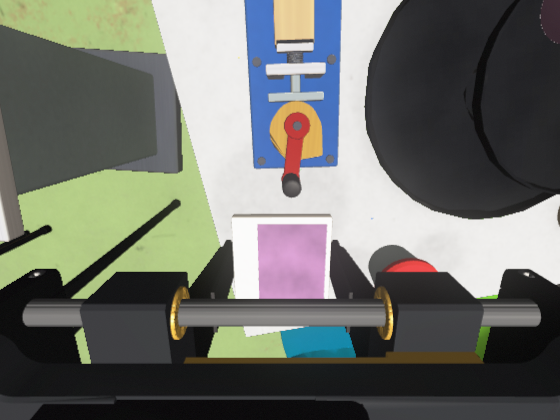

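The wrist view shows the clamp ahead: hub (297,125), grip (291,186), pusher (295,46), guide (295,69), plywood top (294,20). The tile is held at (232–331, 215–300), and the pot is at lower right, (410,268).

```bash
python3 - <<'E'
from h import *
a=np.load("w5.npy");s=dict(ee_pos=a[:3],tcp_rot=a[3:]);C=cam("wrist",s)
im=cv2.imread("pics/w5.png");hsv=cv2.cvtColor(im,cv2.COLOR_BGR2HSV)
bl=cv2.inRange(hsv,np.array((105,150,40)),np.array((125,255,255)))
L=[];Rr=[]
for r in range(5,158,3):
    d=np.where(bl[r,200:360])[0]+200;L.append((d.min()-.5,r));Rr.append((d.max()+.5,r))
def fit(p,z):
    w=ray(C,p,z)[:,:2];vx,vy,x,y=cv2.fitLine(w.astype(np.float32),cv2.DIST_HUBER,0,1e-4,1e-4).ravel()
    if vy<0:vx,vy=-vx,-vy
    return np.array([vx,vy]),np.array([x,y])
u1,p1=fit(L,.012);u2,p2=fit(Rr,.012)
u=(u1+u2);u/=np.linalg.norm(u);n=np.array([u[1],-u[0]])
print("yaw L,R",[np.degrees(np.arctan2(v[1],v[0])) for v in(u1,u2)],"width",(p2-p1)@n)
c0=(p1+p2)/2
ply=cv2.inRange(hsv,np.array((8,50,120)),np.array((22,220,255)))
pl=[];pr=[]
for r in range(2,36,2):
    d=np.where(ply[r,255:335])[0]+255;pl.append((d.min()-.5,r));pr.append((d.max()+.5,r))
q1,q2=fit(pl,.03),fit(pr,.03);print("ply width",(q2[1]-q1[1])@n,"ply mid off plate mid",((q1[1]+q2[1])/2-c0)@n)
red=cv2.inRange(hsv,np.array((0,150,50)),np.array((8,255,255)))[105:142,275:320]
cs=max(cv2.findContours(red,cv2.RETR_EXTERNAL,cv2.CHAIN_APPROX_NONE)[0],key=cv2.contourArea)
m=np.zeros_like(red);cv2.drawContours(m,[cs],-1,255,-1)
op=cv2.morphologyEx(m,cv2.MORPH_OPEN,cv2.getStructuringElement(cv2.MORPH_ELLIPSE,(19,19)));M=cv2.moments(op,True)
h=(M["m10"]/M["m00"]+275,M["m01"]/M["m00"]+105)
hub=ray(C,h,.068)[0,:2];print("hub px",h,hub,"off centreline",(hub-c0)@n,"diam px",2*np.sqrt(M["m00"]/np.pi))
# guide: grey rows along col 295
g=im.max(2);print("col 282 rows55-105",g[55:105,282].tolist())
dk=((g<60)[170:205,270:312]).astype(np.uint8);c=max(cv2.findContours(dk,0,1)[0],key=cv2.contourArea);cc,rad=cv2.minEnclosingCircle(c)
gp=(cc[0]+270,cc[1]+170);G=ray(C,gp,.1)[0,:2];print("grip",gp,rad,G,np.linalg.norm(G-hub))
print("u",u,"nest",hub+u*.1127, "lateral-corrected",c0+u*((hub-c0)@u+.1127))
print("guide test z.05 x rel hub:",[(r,round(float((ray(C,(290,r),.05)[0,:2]-hub)@u),4)) for r in(62,65,73,75,78)])
E
```

```text
yaw L,R [np.float32(95.47289), np.float32(95.14261)] width 0.09533036
ply width 0.039122313 ply mid off plate mid -0.00050169416
hub px (296.4981412639405, 125.80483271375465) [0.51402319 0.014547  ] off centreline -0.0009856375636692228 diam px 26.17255958188877
col 282 rows55-105 [195, 194, 195, 195, 194, 193, 194, 194, 210, 237, 234, 233, 230, 229, 230, 233, 234, 232, 228, 193, 86, 89, 90, 109, 160, 193, 193, 193, 193, 193, 193, 192, 192, 192, 191, 192, 191, 192, 197, 205, 204, 204, 203, 202, 201, 173, 117, 156, 193, 190]Traceback (most recent call last):
  File "<stdin>", line 29, in <module>
ValueError: max() iterable argument is empty
```

```bash
python3 - <<'E'
from h import *
a=np.load("w5.npy");s=dict(ee_pos=a[:3],tcp_rot=a[3:]);C=cam("wrist",s)
im=cv2.imread("pics/w5.png");g=im.max(2)
y=np.radians(95.3);u=np.array([np.cos(y),np.sin(y)]);n=np.array([u[1],-u[0]]);hub=np.array([.514,.0145])
dk=((g<80)[172:205,274:310]).astype(np.uint8)
c=max(cv2.findContours(dk,0,1)[0],key=cv2.contourArea);cc,rad=cv2.minEnclosingCircle(c)
gp=(cc[0]+274,cc[1]+172);G=ray(C,gp,.09)[0,:2];print("grip",gp,rad,G,np.linalg.norm(G-hub),np.degrees(np.arctan2(*(G-hub)[::-1])))
f=lambda uv,z:[((ray(C,uv,z)[0,:2]-hub)@w).round(4) for w in(u,n)]
print("guide far/near",f((290,62.5),.05),f((290,74),.05))
print("pusher rubber: col295 rows 30-60",g[30:64,300].tolist())
print("nest",hub+u*.1127+n*.0005)
for sgn in(-1,1):pass
E
```

```text
grip (291.5, 184.54347801208496) 11.554402351379395 [ 0.51236242 -0.03831121] 0.05283658932270601 -91.77606562153275
guide far/near [np.float64(0.0584), np.float64(-0.0045)] [np.float64(0.0482), np.float64(-0.0047)]
pusher rubber: col295 rows 30-60 [232, 232, 232, 232, 232, 232, 232, 232, 222, 161, 71, 71, 101, 186, 232, 232, 231, 231, 231, 229, 193, 93, 111, 98, 110, 102, 96, 103, 96, 115, 93, 100, 108, 176]
nest [0.5040877  0.12676436]
```

Guide edges at 48.2 and 58.4 mm from the hub (48 and 58 expected) and a crank radius of 53 mm (55) confirm the clamp pose. Hub (0.514, 0.0145), yaw 95.3°, nest (0.504, 0.127). I'll carry the tile there.

Request:
drive_tool --pt "0.1 0 0.035 0 0 0 1.7" --pt "0.1 0 0.075 0 0 0 1.7" --pt "0.1 0 0.115 0 0 0 1.7" --pt "0.1 -0.001 0.155 -0.02 0 0 1.7" --pt "0.1 -0.001 0.18 -0.06 0 0 1.7" --pt "0.1 -0.001 0.1885 -0.1 0 0 1.7" --pt "0.1 -0.001 0.1885 -0.135 0 0 1.7" --pt "0.1 -0.001 0.1885 -0.145 0 0 1.7" --pt "0.1 -0.001 0.1885 -0.145 0 0 1.7" --pt "0.1 -0.001 0.1885 -0.145 0 0 1.7"

```text
t: 13.35
ee_pos: [0.5054, 0.1276, 0.0229]
tcp_rot: [2.114, 2.322, 0.003]
ft_force: [0.8, 0.2, 0.3]
finger_gap: 0.607
grasp_force: 10.0
```

```bash
python3 - <<'E'
from h import *
s=sense();im=snapshot("wrist");print(s["ee_pos"].round(4),s["ft_force"].round(1))
a=im[100:330,160:420];b=snapshot("scene")[205:310,210:330]
o=np.hstack([cv2.resize(a,(520,460)),np.pad(cv2.resize(b,(240,210)),((0,250),(0,0),(0,0)))])
cv2.imwrite("pics/w6.png",o[:,:,::-1])
E
```

```text
[0.5054 0.1276 0.0229] [0.8 0.2 0.3]
```

View pics/w6.png

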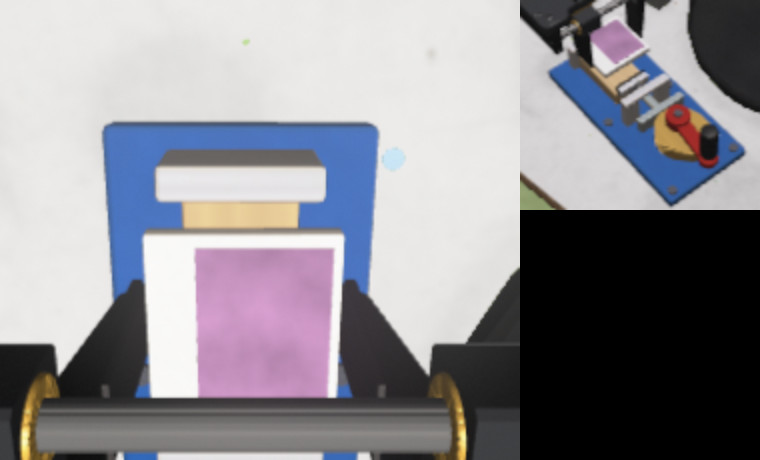

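The tile is centred on the bed: tile (143–345), fence (155–326), plywood (183–299) in the crop. I'll check the fence's face position against the prediction.

```bash
python3 - <<'E'
from h import *
s=sense();C=cam("wrist",s);im=snapshot("wrist").max(2)
print(s["ee_pos"].round(4),im[165:222,281].tolist())
y=np.radians(95.3);u=np.array([np.cos(y),np.sin(y)]);n=np.array([u[1],-u[0]]);hub=np.array([.514,.0145])
print([((ray(C,(280.5,r),.044)[0,:2]-hub)@u).round(4) for r in(199,201,203)],"fence mid lateral",((ray(C,(160+240.5/2,200),.044)[0,:2]-hub)@n).round(4),"TCP",[((s["ee_pos"][:2]-hub)@w).round(4) for w in(u,n)])
E
```

```text
[0.5063 0.1273 0.0238] [186, 190, 189, 189, 189, 190, 190, 189, 174, 126, 102, 104, 104, 104, 106, 107, 113, 167, 224, 230, 230, 231, 232, 233, 233, 232, 231, 229, 228, 229, 230, 233, 235, 233, 224, 225, 233, 233, 233, 233, 232, 233, 233, 233, 233, 233, 233, 233, 218, 158, 138, 161, 216, 246, 249, 249, 250]
[np.float64(0.1468), np.float64(0.1455), np.float64(0.1442)] fence mid lateral 0.0016 TCP [np.float64(0.1131), np.float64(0.0027)]
```

Request:
drive_tool --pt "0.1 -0.001 0 -0.01 0 0 0" --pt "0.1 -0.001 0 -0.017 0 0 0" --pt "0.1 -0.001 0 -0.021 0 0 0" --pt "0.1 -0.001 0 -0.023 0 0 0" --pt "0.1 -0.001 0 -0.0245 0 0 0" --pt "0.1 -0.001 0 -0.0245 0 0 0"

```text
t: 14.1
ee_pos: [0.503, 0.127, -0.0036]
tcp_rot: [-2.115, -2.323, 0.001]
ft_force: [0.3, 0.5, -1.5]
finger_gap: 0.608
grasp_force: 10.0
```

Request:
drive_tool --pt "0.1 0 0 -0.0005 0 0 0" --pt "0.1 0 0 -0.001 0 0 0" --pt "0.1 0 0 -0.001 0 0 0"

```text
t: 14.4
ee_pos: [0.5034, 0.1271, -0.0041]
tcp_rot: [2.115, 2.323, 0.001]
ft_force: [-0.4, 0.2, -0.4]
finger_gap: 0.606
grasp_force: 10.0
```

Request:
drive_tool --pt "0.1 0 0 -0.0005 0 0 0" --pt "0.1 0 0 -0.001 0 0 0" --pt "0.1 0 0 -0.001 0 0 0"

```text
t: 14.7
ee_pos: [0.5034, 0.1271, -0.0042]
tcp_rot: [-2.115, -2.323, 0.0]
ft_force: [-3.7, -0.3, 7.4]
finger_gap: 0.608
grasp_force: 10.0
```

The tile is seated on the bed, at 7 N. I'll release it and rise.

Request:
drive_tool --pt "0.2 0 0 0.001 0 0 0" --pt "0.3 0 0 0.001 0 0 0" --pt "0.4 0 0 0.001 0 0 0" --pt "0.4 0 0 0.001 0 0 0" --pt "0.4 0 0 0.03 0 0 0" --pt "0.4 0 0 0.07 0 0 0" --pt "0.4 0 -0.02 0.11 0 0 0" --pt "0.4 0 -0.06 0.14 0 0 0" --pt "0.4 0 -0.1 0.14 0 0 0" --pt "0.4 0 -0.13 0.14 0 0 0" --pt "0.4 0 -0.13 0.14 0 0 0" --pt "0.4 0 -0.13 0.14 0 0 0"

```text
t: 15.9
ee_pos: [0.503, -0.0031, 0.1344]
tcp_rot: [-2.117, -2.321, -0.0]
ft_force: [-0.3, 0.6, 0.4]
finger_gap: 0.701
grasp_force: 0.0
```

```bash
python3 - <<'E'
from h import *
s=sense();im=snapshot("wrist");print(s["ee_pos"].round(4),s["tcp_rot"],s["qpos"].round(2))
cv2.imwrite("pics/w7.png",im[:,:,::-1])
E
```

```text
[ 0.503  -0.0031  0.1344] [-2.11676108e+00 -2.32057870e+00 -3.35743375e-04] [-0.11 -0.18  2.02  0.    1.3  -0.21]
```

View pics/w7.png

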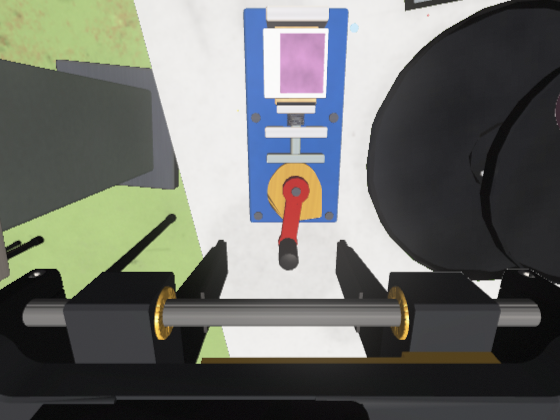

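The tile lies squarely on the bed (264–328, 28–98), with gaps to the fence (row 22) and the pusher (row 103). The hub is at (295,189) and the grip top near (288,262).

```bash
python3 - <<'E'
from h import *
s=sense();C=cam("wrist",s);im=cv2.imread("pics/w7.png");g=im.max(2)
dk=((g<75)[236:274,270:312]).astype(np.uint8)
c=max(cv2.findContours(dk,0,1)[0],key=cv2.contourArea);x,y,w,h=cv2.boundingRect(c);print("bbox",x+270,y+236,w,h)
hub=ray(C,(295.5,189),.068)[0,:2];print("hub",hub)
for z in(.09,.1):print(z,ray(C,(x+270+w/2,y+236+h-w/2),z)[0,:2])
print(proj(C,[[.5123,-.0405,.1],[.5123,-.0405,.062]]))
E
```

```text
bbox 279 239 18 31
hub [0.51364873 0.01877857]
0.09 [ 0.51246147 -0.04302434]
0.1 [ 0.51175799 -0.03810282]
[[288.34729867 263.55009889]
 [287.49028161 245.88023901]]
```

Request:
drive_tool --pt "0 0 0 0 0 0 8.5" --pt "-0.1 0.009 -0.01 0 0 0 17" --pt "-0.16 0.009 -0.02 0 0 0 25.5" --pt "-0.16 0.009 -0.03 0 0 0 34" --pt "-0.16 0.009 -0.0365 0 0 0 42.5" --pt "-0.16 0.009 -0.0365 0 0 0 51" --pt "-0.16 0.009 -0.0365 0 0 0 59.5" --pt "-0.16 0.009 -0.0365 0 0 0 68" --pt "-0.16 0.009 -0.0365 0 0 0 76.5" --pt "-0.16 0.009 -0.0365 0 0 0 84.7" --pt "-0.16 0.009 -0.0365 -0.02 0 0 84.7" --pt "-0.16 0.009 -0.0365 -0.04 0 0 84.7" --pt "-0.16 0.009 -0.0365 -0.05 0 0 84.7" --pt "-0.16 0.009 -0.0365 -0.05 0 0 84.7" --pt "-0.16 0.009 -0.0365 -0.05 0 0 84.7"

```text
t: 17.45
ee_pos: [0.5124, -0.0389, 0.0849]
tcp_rot: [-0.003, 3.141, 0.0]
ft_force: [0.6, -0.1, -0.3]
finger_gap: 0.418
grasp_force: 0.0
```

```bash
python3 - <<'E'
from h import *
s=sense();im=snapshot("wrist");C=cam("wrist",s);print(s["ee_pos"].round(4),s["tcp_rot"].round(3),s["qpos"].round(2))
g=im.max(2)[200:330,230:335];dk=(g<85).astype(np.uint8)
cv2.imwrite("pics/w8.png",im[:,:,::-1])
print(proj(C,[[.512,-.0395,.1],[.512,-.0395,.062],[.514,.016,.068]]).round(0))
for c in cv2.findContours(dk,cv2.RETR_EXTERNAL,2)[0]:
    if cv2.contourArea(c)>80: x,y,w,h=cv2.boundingRect(c);print(x+230,y+200,w,h)
print([(mid(c),cv2.boundingRect(c)) for c in blobs(im,(0,150,50),(8,255,255),60)])
E
```

```text
[ 0.5124 -0.0389  0.0849] [-3.000e-03  3.141e+00  0.000e+00] [-0.18 -0.1   2.04  0.    1.2  -1.75]
[[279. 244.]
 [279. 225.]
 [350. 230.]]
267 326 60 4
230 306 105 3
230 240 105 65
266 216 25 37
[((326.4854997111496, 224.20462160600806), (268, 212, 95, 30)), ((116.80530973451327, 356.6740412979351), (110, 347, 14, 17))]
```

The grip blob (columns 266–291, rows 216–253) matches the prediction. I'll descend and grasp it.

Request:
drive_tool --pt "-0.16 0 0 -0.02 0 0 0" --pt "-0.16 0 0 -0.035 0 0 0" --pt "-0.16 0 0 -0.044 0 0 0" --pt "-0.16 0 0 -0.047 0 0 0" --pt "-0.16 0 0 -0.047 0 0 0"

```text
t: 18.0
ee_pos: [0.5119, -0.0394, 0.0373]
tcp_rot: [0.001, -3.141, -0.0]
ft_force: [-0.6, 0.2, -0.5]
finger_gap: 0.42
grasp_force: 0.0
```

Request:
drive_tool --pt "-0.7 0 0 0 0 0 0" --pt "-0.9 0 0 0 0 0 0" --pt "-0.9 0 0 0 0 0 0" --pt "-0.9 0 0 0 0 0 0" --force 40

```text
t: 18.4
ee_pos: [0.5127, -0.0414, 0.0384]
tcp_rot: [-0.003, 3.14, -0.007]
ft_force: [0.0, -7.6, -0.3]
finger_gap: 0.179
grasp_force: 40.0
```

Grip held: 17 mm measured for an 18 mm grip. The arm pulled 2 mm at 7.6 N, so it yields about 4 N/mm, and the shaft is at about (0.514, 0.014). Next, a table of circle points.

```bash
cat > circ.py <<'E'
import sys,numpy as np
hx,hy,r,cx,cy,a,b,st=map(float,sys.argv[1:])   # hub, radius, commanded xy, phi from, to, step
for p in np.arange(a,b+1e-6,st):
    t=np.radians(-91.3)-p
    print(round(p,2),round(hx+r*np.cos(t)-cx,4),round(hy+r*np.sin(t)-cy,4))
E
python3 circ.py .514 .014 .055 .512 -.0395 .1 1.4 .1
```

```text
0.1 -0.0047 -0.0011
0.2 -0.0101 -0.0001
0.3 -0.0154 0.0013
0.4 -0.0206 0.0033
0.5 -0.0255 0.0058
0.6 -0.0301 0.0088
0.7 -0.0344 0.0122
0.8 -0.0383 0.0161
0.9 -0.0418 0.0203
1.0 -0.0449 0.0248
1.1 -0.0476 0.0297
1.2 -0.0497 0.0347
1.3 -0.0513 0.04
1.4 -0.0524 0.0454
```

Request:
drive_tool --pt "-0.9 -0.0047 -0.0011 0 0 0 0" --pt "-0.9 -0.0101 -0.0001 0 0 0 0" --pt "-0.9 -0.0154 0.0013 0 0 0 0" --pt "-0.9 -0.0206 0.0033 0 0 0 0" --pt "-0.9 -0.0255 0.0058 0 0 0 0" --pt "-0.9 -0.0301 0.0088 0 0 0 0" --pt "-0.9 -0.0301 0.0088 0 0 0 0"

```text
t: 19.1
ee_pos: [0.4815, -0.03, 0.0383]
tcp_rot: [0.002, -3.141, -0.001]
ft_force: [-0.9, -1.0, 7.0]
finger_gap: 0.182
grasp_force: 40.0
```

```bash
cat > st.py <<'E'
from h import *
import sys
H=np.array([float(sys.argv[1]),float(sys.argv[2])])
s=sense();d=s["ee_pos"][:2]-H;t=np.arctan2(d[1],d[0]);f=s["ft_force"]
er=d/np.linalg.norm(d);et=np.array([er[1],-er[0]])
print("r",np.linalg.norm(d).round(4),"phi",((np.radians(-91.3)-t)%(2*np.pi)).round(3),"Fr",(f[:2]@er).round(1),"Fdrive",(f[:2]@et).round(1),"fz",f[2].round(1),"t",s["t"],"q6",s["qpos"][5].round(2))
E
python3 st.py .514 .014
```

```text
r 0.0547 phi 0.613 Fr 1.3 Fdrive 0.1 fz 7.0 t 19.1 q6 -1.75
```

```bash
python3 circ.py .514 .014 .055 .4819 -.0307 .7 1.4 .1
```

```text
0.7 -0.0043 0.0034
0.8 -0.0082 0.0073
0.9 -0.0117 0.0115
1.0 -0.0148 0.016
1.1 -0.0175 0.0209
1.2 -0.0196 0.0259
1.3 -0.0212 0.0312
1.4 -0.0223 0.0366
```

Request:
drive_tool --pt "-0.9 -0.0043 0.0034 0 0 0 0" --pt "-0.9 -0.0082 0.0073 0 0 0 0" --pt "-0.9 -0.0117 0.0115 0 0 0 0" --pt "-0.9 -0.0148 0.016 0 0 0 0" --pt "-0.9 -0.0175 0.0209 0 0 0 0" --pt "-0.9 -0.0196 0.0259 0 0 0 0" --pt "-0.9 -0.0212 0.0312 0 0 0 0" --pt "-0.9 -0.0223 0.0366 0 0 0 0" --pt "-0.9 -0.0223 0.0366 0 0 0 0"

```text
t: 20.0
ee_pos: [0.4604, 0.0065, 0.0383]
tcp_rot: [-0.002, 3.14, -0.0]
ft_force: [2.6, -2.6, 5.3]
finger_gap: 0.184
grasp_force: 40.0
```

```bash
python3 st.py .514 .014;python3 circ.py .514 .014 .055 .4596 .0059 1.5 2.0 .1;echo; python3 circ.py .514 .014 .055 .4596 .0059 2.1 2.6 .1
```

```text
r 0.0541 phi 1.409 Fr -2.2 Fdrive -2.9 fz 5.3 t 20.0 q6 -1.67
1.5 -0.0005 0.0055
1.6 -0.0005 0.011
1.7 0.0 0.0164
1.8 0.0011 0.0218
1.9 0.0028 0.0271
2.0 0.0049 0.0321

2.1 0.0076 0.0369
2.2 0.0107 0.0415
2.3 0.0142 0.0457
2.4 0.0182 0.0495
2.5 0.0225 0.0529
2.6 0.0271 0.0559
```

Resistance is about 3 N, so this is the rise. I'll go on in shorter steps.

Request:
drive_tool --pt "-0.9 -0.0005 0.0055 0 0 0 0" --pt "-0.9 -0.0005 0.011 0 0 0 0" --pt "-0.9 0.0 0.0164 0 0 0 0"

```text
t: 20.3
ee_pos: [0.4606, 0.022, 0.0383]
tcp_rot: [-0.002, 3.14, -0.002]
ft_force: [2.8, -5.6, 4.1]
finger_gap: 0.178
grasp_force: 40.0
```

```bash
python3 st.py .514 .014; python3 circ.py .514 .014 .055 .4596 .0223 1.8 2.4 .1
```

```text
r 0.054 phi 1.697 Fr -3.6 Fdrive -5.1 fz 4.1 t 20.3 q6 -1.64
1.8 0.0011 0.0054
1.9 0.0028 0.0107
2.0 0.0049 0.0157
2.1 0.0076 0.0205
2.2 0.0107 0.0251
2.3 0.0142 0.0293
2.4 0.0182 0.0331
```

Request:
drive_tool --pt "-0.9 0.0011 0.0054 0 0 0 0" --pt "-0.9 0.0028 0.0107 0 0 0 0" --pt "-0.9 0.0049 0.0157 0 0 0 0"

```text
t: 20.6
ee_pos: [0.4654, 0.0376, 0.0383]
tcp_rot: [-0.002, 3.14, -0.003]
ft_force: [1.9, -5.3, 4.8]
finger_gap: 0.18
grasp_force: 40.0
```

```bash
python3 st.py .514 .014; python3 circ.py .514 .014 .055 .4645 .038 2.1 2.8 .1
```

```text
r 0.054 phi 2.0 Fr -4.1 Fdrive -3.9 fz 4.8 t 20.6 q6 -1.6
2.1 0.0027 0.0048
2.2 0.0058 0.0094
2.3 0.0093 0.0136
2.4 0.0133 0.0174
2.5 0.0176 0.0208
2.6 0.0222 0.0238
2.7 0.0271 0.0262
2.8 0.0323 0.0282
```

Request:
drive_tool --pt "-0.9 0.0027 0.0048 0 0 0 0" --pt "-0.9 0.0058 0.0094 0 0 0 0" --pt "-0.9 0.0093 0.0136 0 0 0 0"

```text
t: 20.9
ee_pos: [0.4746, 0.0509, 0.0383]
tcp_rot: [-0.002, 3.14, -0.004]
ft_force: [1.4, -7.0, 6.7]
finger_gap: 0.18
grasp_force: 40.0
```

```bash
python3 st.py .514 .014; python3 circ.py .514 .0135 .0545 .4738 .0516 2.4 3.3 .1
```

```text
r 0.054 phi 2.301 Fr -5.8 Fdrive -4.1 fz 6.7 t 20.9 q6 -1.57
2.4 0.0043 0.0029
2.5 0.0086 0.0063
2.6 0.0132 0.0092
2.7 0.018 0.0117
2.8 0.0231 0.0137
2.9 0.0284 0.0151
3.0 0.0337 0.016
3.1 0.0392 0.0164
3.2 0.0446 0.0162
3.3 0.05 0.0155
```

Request:
drive_tool --pt "-0.9 0.0043 0.0029 0 0 0 0" --pt "-0.9 0.0086 0.0063 0 0 0 0" --pt "-0.9 0.0132 0.0092 0 0 0 0"

```text
t: 21.2
ee_pos: [0.4822, 0.0579, 0.0381]
tcp_rot: [0.005, -3.128, 0.012]
ft_force: [-19.2, -15.4, 24.2]
finger_gap: 0.182
grasp_force: 40.0
```

```bash
python3 st.py .514 .0135; python3 circ.py .514 .0135 .0545 .487 .0608 2.7 3.6 .1
```

```text
r 0.0546 phi 2.498 Fr -1.4 Fdrive -24.6 fz 24.2 t 21.2 q6 -1.56
2.7 0.0048 0.0025
2.8 0.0099 0.0045
2.9 0.0152 0.0059
3.0 0.0205 0.0068
3.1 0.026 0.0072
3.2 0.0314 0.007
3.3 0.0368 0.0063
3.4 0.0421 0.0051
3.5 0.0473 0.0033
3.6 0.0522 0.001
```

The load jumped to 25 N with an upward component. I'll hold still and see whether it settles before going further.

Request:
drive_tool --pt "-0.9 0 0 0 0 0 0" --pt "-0.9 0 0 0 0 0 0"

```text
t: 21.4
ee_pos: [0.4834, 0.0586, 0.0381]
tcp_rot: [0.004, -3.132, 0.009]
ft_force: [-13.3, -11.1, 19.1]
finger_gap: 0.181
grasp_force: 40.0
```

```bash
python3 - <<'E'
from h import *
s=sense();print(s["ee_pos"].round(4),s["ft_force"].round(1),s["wrist_torque"].round(2),s["tcp_rot"].round(3),s["qpos"].round(3))
a=snapshot("wrist")[0:330,100:500];b=snapshot("scene")[160:330,190:350];c=snapshot("side")[170:300,190:350]
o=np.zeros((560,800,3),np.uint8);o[:330,:400]=a;o[:340,400:720]=cv2.resize(b,(320,340));o[340:560,400:671]=cv2.resize(c,(271,220))
cv2.imwrite("pics/w9.png",o[:,:,::-1])
E
```

```text
[0.4834 0.0586 0.0381] [-13.3 -11.1  19.1] [-1.93  2.29  0.02] [ 0.004 -3.132  0.009] [ 0.014 -0.1    2.124 -0.006  1.128 -1.556]
```

View pics/w9.png

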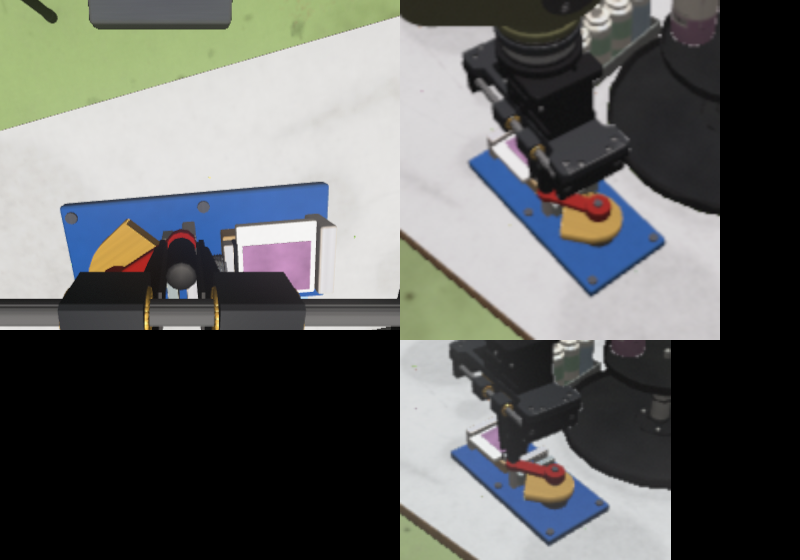

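The tile is now against the fence, nothing but the grip is being touched, and the force has settled to about 17 N. This is the hump's load plus a dynamic share, so I'll continue more slowly.

Request:
drive_tool --pt "-0.9 0.001 0.0007 0 0 0 0" --pt "-0.9 0.002 0.0013 0 0 0 0" --pt "-0.9 0.003 0.0018 0 0 0 0" --pt "-0.9 0.004 0.0022 0 0 0 0" --pt "-0.9 0.0048 0.0025 0 0 0 0"

```text
t: 22.05
ee_pos: [0.4874, 0.0612, 0.0381]
tcp_rot: [0.003, -3.13, 0.008]
ft_force: [-16.0, -10.6, 20.0]
finger_gap: 0.185
grasp_force: 40.0
```

```bash
python3 st.py .514 .0135; python3 circ.py .514 .0135 .0545 .4918 .0633 2.75 3.0 .05
```

```text
r 0.0546 phi 2.61 Fr -1.5 Fdrive -19.1 fz 20.0 t 22.05 q6 -1.55
2.75 0.0025 0.001
2.8 0.0051 0.002
2.85 0.0077 0.0027
2.9 0.0104 0.0034
2.95 0.013 0.0039
3.0 0.0157 0.0043
```

Request:
drive_tool --pt "-0.9 0.0013 0.0005 0 0 0 0" --pt "-0.9 0.0025 0.001 0 0 0 0" --pt "-0.9 0.0038 0.0015 0 0 0 0" --pt "-0.9 0.0051 0.002 0 0 0 0"

```text
t: 22.45
ee_pos: [0.492, 0.0636, 0.0381]
tcp_rot: [0.003, -3.129, 0.007]
ft_force: [-17.4, -10.0, 21.1]
finger_gap: 0.185
grasp_force: 40.0
```

```bash
python3 st.py .514 .0135; python3 circ.py .514 .0135 .0545 .4969 .0653 2.85 3.2 .05
```

```text
r 0.0547 phi 2.705 Fr -2.1 Fdrive -19.9 fz 21.1 t 22.45 q6 -1.55
2.85 0.0026 0.0007
2.9 0.0053 0.0014
2.95 0.0079 0.0019
3.0 0.0106 0.0023
3.05 0.0133 0.0026
3.1 0.0161 0.0027
3.15 0.0188 0.0027
3.2 0.0215 0.0025
```

Request:
drive_tool --pt "-0.9 0.0013 0.0004 0 0 0 0" --pt "-0.9 0.0026 0.0007 0 0 0 0" --pt "-0.9 0.004 0.001 0 0 0 0" --pt "-0.9 0.0053 0.0014 0 0 0 0"

```text
t: 22.85
ee_pos: [0.4974, 0.0657, 0.0381]
tcp_rot: [0.003, -3.129, 0.005]
ft_force: [-17.0, -7.6, 21.3]
finger_gap: 0.18
grasp_force: 40.0
```

```bash
python3 st.py .514 .0135; python3 circ.py .514 .0135 .0545 .5022 .0667 2.95 3.2 .05
```

```text
r 0.0547 phi 2.811 Fr -2.1 Fdrive -18.5 fz 21.3 t 22.85 q6 -1.55
2.95 0.0026 0.0005
3.0 0.0053 0.0009
3.05 0.008 0.0012
3.1 0.0108 0.0013
3.15 0.0135 0.0013
3.2 0.0162 0.0011
```

Request:
drive_tool --pt "-0.9 0.0013 0.0003 0 0 0 0" --pt "-0.9 0.0026 0.0005 0 0 0 0" --pt "-0.9 0.004 0.0007 0 0 0 0" --pt "-0.9 0.0053 0.0009 0 0 0 0"

```text
t: 23.25
ee_pos: [0.5033, 0.0673, 0.0382]
tcp_rot: [0.002, -3.131, 0.003]
ft_force: [-14.5, -4.3, 20.3]
finger_gap: 0.182
grasp_force: 40.0
```

```bash
python3 st.py .514 .0135; python3 circ.py .514 .0135 .0545 .5075 .0676 3.05 3.3 .05
```

```text
r 0.0548 phi 2.923 Fr -1.4 Fdrive -15.1 fz 20.3 t 23.25 q6 -1.54
3.05 0.0027 0.0003
3.1 0.0055 0.0004
3.15 0.0082 0.0004
3.2 0.0109 0.0002
3.25 0.0136 -0.0001
3.3 0.0163 -0.0005
```

Request:
drive_tool --pt "-0.9 0.0013 0.0002 0 0 0 0" --pt "-0.9 0.0027 0.0003 0 0 0 0" --pt "-0.9 0.0041 0.0004 0 0 0 0"

```text
t: 23.55
ee_pos: [0.5081, 0.0681, 0.0382]
tcp_rot: [0.002, -3.132, 0.001]
ft_force: [-12.1, -3.2, 16.8]
finger_gap: 0.18
grasp_force: 40.0
```

```bash
python3 st.py .514 .0135; python3 circ.py .514 .0135 .0545 .5116 .068 3.1 3.4 .05
```

```text
r 0.0549 phi 3.011 Fr -1.9 Fdrive -12.4 fz 16.8 t 23.55 q6 -1.54
3.1 0.0014 -0.0
3.15 0.0041 -0.0
3.2 0.0068 -0.0002
3.25 0.0095 -0.0005
3.3 0.0122 -0.0009
3.35 0.0149 -0.0014
3.4 0.0175 -0.0021
```

Request:
drive_tool --pt "-0.9 0.0014 0 0 0 0 0" --pt "-0.9 0.0027 0 0 0 0 0" --pt "-0.9 0.0041 0 0 0 0 0"

```text
t: 23.85
ee_pos: [0.5131, 0.0684, 0.0382]
tcp_rot: [0.002, -3.135, -0.0]
ft_force: [-9.2, -2.5, 15.1]
finger_gap: 0.184
grasp_force: 40.0
```

```bash
python3 st.py .514 .0135; python3 circ.py .514 .0135 .0545 .5157 .068 3.2 3.5 .05
```

```text
r 0.0549 phi 3.103 Fr -2.4 Fdrive -9.2 fz 15.1 t 23.85 q6 -1.54
3.2 0.0027 -0.0002
3.25 0.0054 -0.0005
3.3 0.0081 -0.0009
3.35 0.0108 -0.0014
3.4 0.0134 -0.0021
3.45 0.016 -0.003
3.5 0.0186 -0.0039
```

Request:
drive_tool --pt "-0.9 0.0013 -0.0001 0 0 0 0" --pt "-0.9 0.0027 -0.0002 0 0 0 0" --pt "-0.9 0.0027 -0.0002 0 0 0 0" --pt "-0.9 0.0027 -0.0002 0 0 0 0"

```text
t: 24.25
ee_pos: [0.5182, 0.0684, 0.0383]
tcp_rot: [0.002, -3.141, -0.001]
ft_force: [-0.6, -1.3, 6.7]
finger_gap: 0.184
grasp_force: 40.0
```

```bash
python3 st.py .514 .0135; python3 circ.py .514 .0135 .0545 .5184 .0678 3.25 3.5 .05
```

```text
r 0.055 phi 3.195 Fr -1.4 Fdrive -0.5 fz 6.7 t 24.25 q6 -1.54
3.25 0.0027 -0.0003
3.3 0.0054 -0.0007
3.35 0.0081 -0.0012
3.4 0.0107 -0.0019
3.45 0.0133 -0.0028
3.5 0.0159 -0.0037
```

Static load has fallen to nothing, so it is over the top. One small step more.

Request:
drive_tool --pt "-0.9 0.0014 -0.0002 0 0 0 0" --pt "-0.9 0.0027 -0.0003 0 0 0 0" --pt "-0.9 0.0027 -0.0003 0 0 0 0"

```text
t: 24.55
ee_pos: [0.5214, 0.0681, 0.0383]
tcp_rot: [-0.001, 3.141, 0.001]
ft_force: [0.9, -1.4, 6.4]
finger_gap: 0.178
grasp_force: 40.0
```

```bash
python3 st.py .514 .0135; python3 circ.py .514 .0135 .0545 .5211 .0675 3.3 3.5 .05
```

```text
r 0.0551 phi 3.253 Fr -1.3 Fdrive 1.1 fz 6.4 t 24.55 q6 -1.54
3.3 0.0027 -0.0004
3.35 0.0054 -0.0009
3.4 0.008 -0.0016
3.45 0.0106 -0.0025
3.5 0.0132 -0.0034
```

Request:
drive_tool --pt "-0.9 0.0014 -0.0002 0 0 0 0" --pt "-0.9 0.0027 -0.0004 0 0 0 0" --pt "-0.9 0.0027 -0.0004 0 0 0 0"

```text
t: 24.85
ee_pos: [0.5237, 0.0678, 0.0383]
tcp_rot: [0.001, -3.141, -0.001]
ft_force: [-0.4, -0.6, 8.6]
finger_gap: 0.184
grasp_force: 40.0
```

```bash
python3 st.py .514 .0135
```

```text
r 0.0551 phi 3.296 Fr -0.7 Fdrive -0.2 fz 8.6 t 24.85 q6 -1.55
```

The load is near zero after a slight forward pull. I'll let go so it can settle, rise clear, and check where the crank rests.

Request:
drive_tool --pt "-0.5 0 0 0 0 0 0" --pt "-0.3 0 0 0 0 0 0" --pt "-0.2 0 0 0 0 0 0" --pt "-0.2 0 0 0 0 0 0" --pt "-0.2 0 0 0.02 0 0 0" --pt "-0.2 0 0 0.05 0 0 0" --pt "-0.2 0 0 0.09 0 0 0" --pt "-0.2 0 0 0.12 0 0 0" --pt "-0.2 0.0 0 0.12 0 0 0" --pt "-0.2 0.0 0 0.12 0 0 0"

```text
t: 25.85
ee_pos: [0.5241, 0.0673, 0.158]
tcp_rot: [-0.001, 3.141, 0.0]
ft_force: [-0.5, 0.2, 0.2]
finger_gap: 0.4
grasp_force: 0.0
```

```bash
cat > chk.py <<'E'
from h import *
s=sense();im=snapshot("wrist");C=cam("wrist",s);cv2.imwrite("pics/chk%d.png"%(s["t"]*100),im[:,:,::-1]);print(s["t"],s["ee_pos"].round(4))
reds=[c for c in blobs(im,(0,150,50),(8,255,255),100)];H=np.array([.514,.0145])
for c in reds[:2]:
    w=ray(C,c[:,0],.058)[:,:2];d=w-H;k=np.linalg.norm(d,axis=1)
    m=cv2.moments(c);q=ray(C,mid(c),.06)[0,:2]-H
    print("red",cv2.boundingRect(c),"angle of blob mid",np.degrees(np.arctan2(q[1],q[0])).round(1),"len",np.linalg.norm(q).round(4))
for ph in(2.9,3.1,3.2,3.3,3.4,3.5):
    t=np.radians(-91.3)-ph;print(ph,proj(C,[[H[0]+.055*np.cos(t),H[1]+.055*np.sin(t),.1]]).round(1))
g=im.max(2);dk=(g<75).astype(np.uint8)
for c in cv2.findContours(dk[150:300,180:400],cv2.RETR_LIST,2)[0]:
    if 80<cv2.contourArea(c)<2500: x,y,w,h=cv2.boundingRect(c);print("dark",x+180,y+150,w,h,cv2.contourArea(c))
E
python3 chk.py
```

```text
25.85 [0.5241 0.0673 0.158 ]
red (217, 180, 69, 24) angle of blob mid 82.0 len 0.0153
red (62, 281, 52, 18) angle of blob mid -55.3 len 0.2043
2.9 [[281. 188.]]
3.1 [[282.4 199.9]]
3.2 [[282.2 205.8]]
3.3 [[281.4 211.6]]
3.4 [[280.  217.2]]
3.5 [[278.1 222.6]]
dark 273 193 19 22 144.5
```

Request:
drive_tool --pt "-0.2 0 0 0 0 0 0" --pt "-0.2 0 0 0 0 0 0" --pt "-0.2 0 0 0 0 0 0" --pt "-0.2 0 0 0 0 0 0" --pt "-0.2 0 0 0 0 0 0" --pt "-0.2 0 0 0 0 0 0" --pt "-0.2 0 0 0 0 0 0" --pt "-0.2 0 0 0 0 0 0"

```text
t: 26.7
ee_pos: [0.524, 0.0672, 0.1578]
tcp_rot: [-0.001, 3.141, -0.0]
ft_force: [0.7, -1.3, 0.4]
finger_gap: 0.398
grasp_force: 0.0
```

```bash
python3 chk.py; python3 - <<'E'
from h import *
# crank direction: red pixels in the current view, hub (disc) to arm; arm points at z=.058
s=sense();C=cam("wrist",s);im=snapshot("wrist");c=blobs(im,(0,150,50),(8,255,255),100)[0]
m=np.zeros(im.shape[:2],np.uint8);cv2.drawContours(m,[c],-1,255,-1)
v,u=np.where(m);w=ray(C,np.c_[u,v],.058)[:,:2];d=w-[.514,.0145];k=np.linalg.norm(d,axis=1);sel=(k>.02)&(k<.04)
q=d[sel].mean(0);a=np.arctan2(q[1],q[0]);print("arm angle",np.degrees(a).round(1),"phi",(np.radians(-91.3)-a)%(2*np.pi),sel.sum(),np.linalg.norm(q))
E
```

```text
26.7 [0.524  0.0672 0.1578]
red (217, 180, 62, 24) angle of blob mid 81.9 len 0.0153
red (62, 281, 52, 18) angle of blob mid -55.4 len 0.2043
2.9 [[281.1 188.2]]
3.1 [[282.6 200.1]]
3.2 [[282.3 206. ]]
3.3 [[281.5 211.8]]
3.4 [[280.2 217.4]]
3.5 [[278.2 222.8]]
dark 273 193 19 22 144.5
arm angle 81.2 phi 3.272014525873524 274 0.029428268102906704
```

The crank is stable at about phi 3.27 with the hand off. I'll remove any camera bias using the start view, to see whether it moved after release.

```bash
ls pics; python3 - <<'E'
from h import *
def arm(C,im):
    out=[]
    for c in blobs(im,(0,150,50),(8,255,255),100)[:3]:
        m=np.zeros(im.shape[:2],np.uint8);cv2.drawContours(m,[c],-1,255,-1)
        v,u=np.where(m);d=ray(C,np.c_[u,v],.058)[:,:2]-[.514,.014];k=np.linalg.norm(d,axis=1);sel=(k>.02)&(k<.04)
        if sel.sum()>60:
            q=d[sel].mean(0);out.append(((np.radians(-91.3)-np.arctan2(q[1],q[0]))%(2*np.pi)).round(3))
    return out
s=dict(ee_pos=np.array([.503,-.0031,.1344]),tcp_rot=np.array([-2.11676,-2.32058,-.0003]))
print("start (ee 0)",arm(cam("wrist",s),cv2.imread("pics/w7.png")[:,:,::-1].copy()))
s["ee_pos"],s["tcp_rot"]=np.array([.5124,-.0389,.0849]),np.array([-.003,3.141,0]);print("w8 (0)",arm(cam("wrist",s),cv2.imread("pics/w8.png")[:,:,::-1].copy()))
s=sense();print("now",arm(cam("wrist",s),snapshot("wrist")))
E
```

```text
chk2585.png
chk2670.png
scene0.png
side0.png
w1.png
w2.png
w3.png
w4.png
w5.png
w6.png
w7.png
w8.png
w9.png
wrist0.png
start (ee 0) [np.float64(6.237)]
w8 (0) [np.float64(0.037)]
now [np.float64(3.266)]
```

That is consistent with 3.27–3.30, unmoved since release, so friction may be holding it slightly short of the flat. I'll regrip and feel gently forward in small steps.

Request:
drive_tool --pt "-0.2 0 0 -0.04 0 0 0" --pt "-0.2 0 0 -0.08 0 0 0" --pt "-0.2 0 0 -0.105 0 0 0" --pt "-0.2 0 0 -0.117 0 0 0" --pt "-0.2 0 0 -0.12 0 0 0" --pt "-0.2 0 0 -0.12 0 0 0" --pt "-0.6 0 0 -0.12 0 0 0" --pt "-0.9 0 0 -0.12 0 0 0" --pt "-0.9 0 0 -0.12 0 0 0" --pt "-0.9 0 0 -0.12 0 0 0" --force 40

```text
t: 27.85
ee_pos: [0.5249, 0.0676, 0.0388]
tcp_rot: [-0.001, 3.139, 0.002]
ft_force: [0.8, 2.0, 2.1]
finger_gap: 0.178
grasp_force: 40.0
```

```bash
python3 st.py .514 .0135
```

```text
r 0.0552 phi 3.317 Fr 2.1 Fdrive 0.4 fz 2.1 t 27.85 q6 -1.55
```

Request:
drive_tool --pt "-0.9 0.001 -0.0001 0 0 0 0" --pt "-0.9 0.002 -0.0003 0 0 0 0" --pt "-0.9 0.002 -0.0003 0 0 0 0" --pt "-0.9 0.002 -0.0003 0 0 0 0"

```text
t: 28.25
ee_pos: [0.5257, 0.0675, 0.0388]
tcp_rot: [0.001, -3.141, -0.002]
ft_force: [-4.6, 2.8, 6.7]
finger_gap: 0.177
grasp_force: 40.0
```

```bash
python3 st.py .514 .0135
```

```text
r 0.0552 phi 3.332 Fr 1.8 Fdrive -5.1 fz 6.7 t 28.25 q6 -1.55
```

Pushing forward now meets 5 N after less than 1 mm, whereas just before this point there was none. The crank is therefore on the flat. I'll undo the push, release and retreat.

Request:
drive_tool --pt "-0.9 -0.002 0.0003 0 0 0 0" --pt "-0.9 -0.0025 0.0003 0 0 0 0" --pt "-0.9 -0.0025 0.0003 0 0 0 0" --pt "-0.5 -0.0025 0.0003 0 0 0 0" --pt "-0.2 -0.0025 0.0003 0 0 0 0" --pt "-0.2 -0.0025 0.0003 0 0 0 0" --pt "-0.2 -0.0025 0.0003 0.02 0 0 0" --pt "-0.2 -0.0025 0.0003 0.05 0 0 0" --pt "-0.2 -0.0025 0.0003 0.09 0 0 0" --pt "-0.2 -0.0025 0.0003 0.12 0 0 0" --pt "-0.2 -0.0025 0.0003 0.15 0 0 0" --pt "-0.2 -0.0025 0.0003 0.15 0 0 0" --pt "-0.2 -0.0025 0.0003 0.15 0 0 0" --pt "-0.2 -0.0025 0.0003 0.15 0 0 0" --pt "-0.2 -0.0025 0.0003 0.15 0 0 0" --pt "-0.2 -0.0025 0.0003 0.15 0 0 0"

```text
t: 29.85
ee_pos: [0.5226, 0.0671, 0.186]
tcp_rot: [0.001, -3.139, 0.0]
ft_force: [0.5, -0.7, 0.4]
finger_gap: 0.398
grasp_force: 0.0
```

```bash
python3 - <<'E'
from h import *
s=sense();C=cam("wrist",s);im=snapshot("wrist");cv2.imwrite("pics/end.png",im[:,:,::-1])
for c in blobs(im,(0,150,50),(8,255,255),100)[:2]:
    m=np.zeros(im.shape[:2],np.uint8);cv2.drawContours(m,[c],-1,255,-1)
    v,u=np.where(m);d=ray(C,np.c_[u,v],.058)[:,:2]-[.514,.014];k=np.linalg.norm(d,axis=1);sel=(k>.02)&(k<.04)
    if sel.sum()>60: q=d[sel].mean(0);print("phi",(np.radians(-91.3)-np.arctan2(q[1],q[0]))%(2*np.pi))
y=np.radians(95.3);U=np.array([np.cos(y),np.sin(y)])
for c in blobs(im,(135,40,60),(165,255,255),100)[:1]: print("purple mid in clamp x",(ray(C,mid(c),.038)[0,:2]-[.514,.0145])@U, cv2.minAreaRect(ray(C,c[:,0],.038)[:,:2].astype(np.float32)*1000))
print(s["t"],s["ee_pos"].round(3),s["ft_force"].round(1))
E
```

```text
phi 3.285819240647463
purple mid in clamp x 0.11657710863441803 ((508.8700866699219, 130.93846130371094), (38.74681091308594, 48.70697784423828), 5.252198219299316)
29.85 [0.523 0.067 0.186] [ 0.5 -0.7  0.4]
```

```bash
python3 -c "
from workcell import *
print(close_job())"
```

```text
the job is handed in; nothing more can be done
None
```

The tile is clamped against the fence and the crank rested on the flat with the hand off; the job was handed in at about 30 s of the 72 s allowed.

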